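Set the depth stop of a bench marking head

ROBOT

A 7-joint arm with a two-finger parallel gripper is mounted at the origin on the work surface; the furniture and walls round the work are solid. World frame = base frame: x ahead of the robot, y to its left, z up, the work surface at z = 0. Lengths are in m, angles in rad, forces in N, time in s.
With the tool pointing down it reaches from about 0.425 to 0.975 m from the base axis. Payload 16.7 kg.
Tool frame: the origin (TCP) lies at the very end of the fingers, on their centre line; the grasp point (between the pads) lies 19 mm behind it (env.hold_point_z is the distance from the TCP to the grasp point, in m); z points along the fingers, x is the direction in which the jaws open and shut, and the axes are right-handed (so a half turn about z gives the same grasp; the last joint's range is limited). The gripper opens to 85 mm and grips with 20 to 120 N. Pads are 22 mm wide; open, the fingers measure 114 mm over their backs; the gripper's body (76 mm by 85 mm) begins 54 mm behind the grasp point. The pads swing forward as they close: fully open they stand 13 mm farther back than shut.
Start: joints at [-1.327, 0.426, 0.074, 1.606, -0.034, 1.111, -0.067], TCP at [0.259, 0.623, 0.231] pointing down, gripper open.
Joint ranges: [-2.85, 2.85], [-0.5, 2.14], [-1.23, 1.37], [0.21, 2.46], [-1.02, 4.16], [0.16, 2.05], [-2.73, 2.73]. Speed limits (rad/s): [1.89, 1.89, 2.39, 2.39, 3.01, 3.01, 3.01].

INTERFACE

Orientations are given as [roll, pitch, yaw] about the fixed x, y, z axes, in that order (R = Rz(yaw) Ry(pitch) Rx(roll)).
In Python, from plant import state, imaging, env gives the robot as it stands.
- The arm moves only by the shell command python3 -m creep 'ROWS' [FORCE]. ROWS is JSON, a list of rows, each a list of 3 entries, a list of its own where there are three numbers: the shift along the tool's x, y, z in mm, then the turn, a rotation vector about the tool's x, y, z in rad, then the opening, from 0 (shut) to 1 (fully open). In form: [[[dx, dy, dz], [ax, ay, az], claw], ...]. A call has exactly 10 rows; each row shifts and turns the commanded pose from where the row before left it, along the tool's axes as they then stand; what a row does not reach is not made up. A row lasts 1/8 s, in which the tool goes at most 62.5 mm and 10.7 degrees, less where a joint would pass 70% of its speed; a pose out of reach is approached as far as the arm can. A call with a gripper value outside its range is refused whole. The fingers move at their own pace and stop on an object; FORCE is the grip in N (left out, the last holds). Time passes only in rows, so rows that do not move let the fingers close, or fill a call up. It gives the time, the measured TCP pose, the force and the opening at its end, in the units of the state.
- state(): the state, without advancing time (a new reading comes with each control period).
- imaging.capture(name): name is "scene" or "side" or "wrist"; returns a dict with "frame" (400x640x3 uint8, red, green, blue), "fx", "fy", "cx", "cy" (pixels), "dist" ([k1, k2, p1, p2, k3] as OpenCV has them; the pictures are not rectified), "cam_to_world" (4x4, takes a point from camera to world coordinates). Camera axes: x right, y down, z forward; pixel columns grow to the right and rows downward; lengths in m; the calibration is good to about 2 mm. A picture is of the moment at which its call begins. There is no depth.
- env.sign_off(): hands the job in, once; it reports no verdict.
The state is a dict: "time_s": time; "joint_pos": joint angles; "qvel": joint speeds; "tau": joint torques, N m; "ee_pos": TCP position; "orientation": TCP orientation; "contact_force": force on the tool from outside, world axes, zero at the start; "wrist_torque": the same for the moment, N m; "opening": finger opening in m.
Only numpy, scipy, OpenCV 4.12 (cv2) and the standard library are available. Lean on these libraries where they do the work, as an engineer would, in place of code of your own. Each camera call takes 0.05 s, during which the arm holds its last target. There are 200 camera calls.

TASK

Lower the marking head's red-ball lift lever all the way, so that the point comes down on the steel block. Then turn the brass thumbscrew on top clockwise (seen from above) until it seats, back it off a quarter turn, and finish with the gripper still holding the thumbscrew there, because I am about to tighten its lock nut. Leave everything else on the bench where it is.

Things in the scene. Friction and masses are not known exactly. Their poses are not given: they have to be found in the camera images.
- marking_head: green marking head fixed to the bench: base plate 150x120x12 mm; column 28 mm thick, axis at x = 70 mm, top 155 mm up; head block 56x50 mm over the origin, top 130 mm up. Origin: on the bench under the thumbscrew's axis; x points back from head to column, y to the head's left side (the lift lever's), z up. Yaw within 0.4 rad of world axes.
- lever_ball (a point): centre of the red ball, 18 mm across, on the lift lever's end. In marking_head's frame the lever turns about the y axis through (0, 38, 106) mm and the ball, 90 mm from there, stands in front (-x) at y = 38: x = -79, z = 149 mm fully raised; x = -90, z = 106 level; x = -81, z = 67 fully lowered. Push it down from above with closed fingers.
- lift_lever (a joint): angle of the lift lever, rad: 0 fully raised (0.5 rad above level), 0.95 fully lowered, on its stop (0.45 rad below level). It stays where it is left; moving it takes about 1 N at the ball.
- thumbscrew_wing: flat brass wing of the thumbscrew: upright plate 36 mm long (its x), 10 mm thick (its y), 28 mm high (z), its +x end painted red. Origin: its centre, 164 mm above the bench on the screw's vertical axis; the height stays the same as it turns. Below it: stem 10 mm thick (137 to 150 mm up), brass lock nut 23 mm across (130 to 137 mm up).
- depth_screw (a joint): thumbscrew angle, rad: 0 seated on a hard stop (the wing's x axis then lies along marking_head's x axis), growing anticlockwise seen from above as it is backed off; a quarter turn is 1.57. Starts between 0.7 and 1.4. Turning takes 0.06 N m; it stays where it is left.
- red_pliers: red-handled pliers, 132x60x11 mm, lying on the bench; a bystander, leave it alone. Origin: centre of its underside.
- bowl: white bowl, 101 mm across, 36 high mm, standing on the bench; a bystander, leave it alone. Origin: centre of its underside.
- brown_bottle: brown bottle with a white cap, 35 mm across, 68 high mm, standing on the bench; a bystander, leave it alone. Origin: centre of its underside.
- wire_spool: grey spool of white wire, 38 mm across, 20 high mm, standing at the left on the bench; a bystander, leave it alone. Origin: centre of its underside.
- small_dish: small white dish, 68 mm across, 15 high mm, standing at the left on the bench; a bystander, leave it alone. Origin: centre of its underside.

How it is judged:
On the way, in this order (a step that is already met when the one before it is completed fails the run):
1. the lift lever is lowered fully while the thumbscrew is still backed off (value of joint lift_lever above 0.85 rad and value of joint depth_screw above 0.3 rad), for 0.2 s.
2. the thumbscrew is turned clockwise until it seats, with the lever down (value of joint depth_screw below 0.08 rad and value of joint lift_lever above 0.8 rad), for 0.2 s.
At the end, for the whole second after the job is handed in: The thumbscrew stands a quarter turn (1.57 rad, give or take 0.25) back from its seat and is still; the fingers still grip its wing (contact force over 5 N); the lift lever is still down (over 0.8 rad) (value of joint depth_screw between 1.32 and 1.82 rad and velocity of joint depth_screw between -0.1 and 0.1 rad/s and value of joint lift_lever above 0.8 rad and contact force between the fingers and thumbscrew_wing above 5 N); the arm keeps its last pose, push and grip.
It fails at once if the pliers, bowl, bottle, spool or dish is moved more than 30 mm (distance of any of red_pliers, bowl, brown_bottle, wire_spool, small_dish from where it was at the start of the episode above 0.03 m).
It also fails if it takes over 51 s, if anything falls off the work surface, if the arm or the gripper's body presses on something with over 40 N, if the wrist force passes 120 N, or if a joint passes its speed limit or range.

## Working session

There is one attempt and no reset: what is moved stays moved. The work goes in short steps, Python scripts to look and compute and a shell command to move; the robot and the scene stay as the last step left them, time stands still between calls to the robot, and variables do not carry over. Pictures are saved under pics/ and viewed, about 8 in all and at most 12, crops included, and the job is handed in when it is done.

```bash
mkdir -p pics; ls
python3 - <<'E'
from plant import state, imaging, env
import cv2,numpy as np
for n in("scene","side"):
    c=imaging.capture(n); np.savez(f"pics/{n}0.npz",**c); cv2.imwrite(f"pics/{n}0.png",c["frame"][:,:,::-1])
    print(n,c["fx"],c["dist"],np.round(c["cam_to_world"],3).tolist())
s=state(); print(s); print(env.hold_point_z)
E
```

```text
pics
scene 399.68944012182664 [-0.04355942  0.          0.          0.          0.        ] [[-0.981, -0.161, 0.113, 0.372], [-0.196, 0.779, -0.596, 0.53], [0.008, -0.607, -0.795, 0.981], [0.0, 0.0, 0.0, 1.0]]
side 377.7699251799919 [0.0227856 0.        0.        0.        0.       ] [[0.447, -0.777, 0.443, 0.09], [-0.894, -0.389, 0.221, -0.277], [0.001, -0.495, -0.869, 0.892], [0.0, 0.0, 0.0, 1.0]]
{'time_s': 0.1, 'joint_pos': array([-1.32652666,  0.42665912,  0.07382464,  1.60653706, -0.03408996,
        1.11076309, -0.06709848]), 'qvel': array([-0.00063325, -0.00059842, -0.00013838, -0.00029639, -0.00153027,
        0.00103267, -0.00075272]), 'tau': array([ 8.48592783e-03, -9.51534820e+01,  3.77152517e+00, -4.64394701e+01,
        1.96542498e-02,  6.61854021e-03,  1.79301958e-05]), 'ee_pos': array([0.25885249, 0.62301176, 0.23068929]), 'orientation': array([3.14151828e+00, 1.10585368e-03, 1.17702698e+00]), 'contact_force': array([-0.51960115, -0.68766284, -0.23351798]), 'wrist_torque': array([-0.00865878,  0.03999173, -0.02617448]), 'opening': 0.08531731771578213}
0.0187
```

View pics/scene0.png

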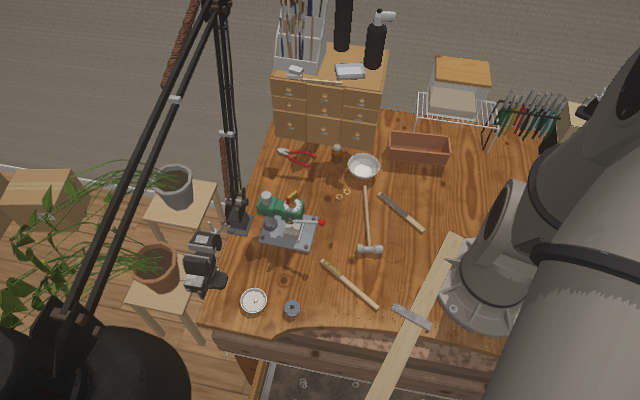

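View pics/side0.png

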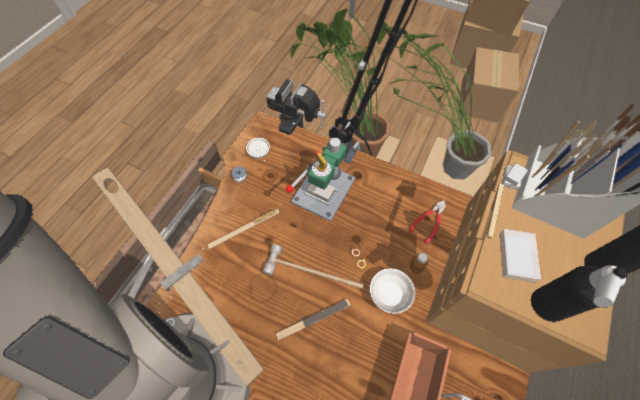

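Scene: ball at about (322,222), head at (283,208). Side: ball at about (290,187), head at (322,172). The lamp stands behind the head. Next I'll triangulate the ball and wing, with enlarged crops.

```bash
cat > h.py <<'E'
import numpy as np,cv2
def ray(c,p):
    K=np.array([[c["fx"],0,c["cx"]],[0,c["fy"],c["cy"]],[0,0,1.]])
    u=cv2.undistortPoints(np.array([[p]],float),K,np.array(c["dist"],float))[0,0]
    T=np.array(c["cam_to_world"]); d=T[:3,:3]@np.array([*u,1.]); return T[:3,3],d/np.linalg.norm(d)
def plane(c,p,z):
    o,d=ray(c,p); return o+d*(z-o[2])/d[2]
def tri(c1,p1,c2,p2):
    o,d=ray(c1,p1);q,e=ray(c2,p2)
    s=np.linalg.lstsq(np.c_[d,-e],q-o,rcond=None)[0]; a,b=o+d*s[0],q+e*s[1]
    return (a+b)/2,np.linalg.norm(a-b)
def blobs(c,roi,lo,hi,mn=4):
    x0,y0,x1,y1=roi; hsv=cv2.cvtColor(c["frame"][y0:y1,x0:x1],cv2.COLOR_RGB2HSV)
    m=cv2.inRange(hsv,lo,hi)
    if lo[0]==0: m|=cv2.inRange(hsv,(172,)+tuple(lo[1:]),(180,)+tuple(hi[1:]))
    n,l,st,ce=cv2.connectedComponentsWithStats(m)
    return [(ce[i]+[x0,y0],st[i,4],st[i,2:4]) for i in range(1,n) if st[i,4]>=mn]
E
python3 - <<'E'
from h import *
a=dict(np.load("pics/scene0.npz"));b=dict(np.load("pics/side0.npz"))
R={}
for n,c,roi in(("s",a,(235,170,340,265)),("d",b,(270,125,370,225))):
    print(n,"red",blobs(c,roi,(0,150,90),(6,255,255)));print("brass",blobs(c,roi,(9,120,110),(28,255,255)))
    x0,y0,x1,y1=roi;cv2.imwrite(f"pics/{n}c.png",cv2.resize(c["frame"][y0:y1,x0:x1,::-1],(400*(x1-x0)//100,400*(y1-y0)//100),interpolation=cv2.INTER_NEAREST))
i,j=cv2.imread("pics/sc.png"),cv2.imread("pics/dc.png");h=min(i.shape[0],j.shape[0])
o=np.hstack([i[:h,:400],j[:h,:400]]);cv2.imwrite("pics/crop.png",o);print(o.shape)
E
```

```text
s red [(array([287.05263158, 200.47368421]), np.int32(19), array([3, 8], dtype=int32)), (array([321.17142857, 222.02857143]), np.int32(35), array([7, 7], dtype=int32))]
brass [(array([295.20594872, 215.28266667]), np.int32(4875), array([105,  95], dtype=int32)), (array([322.75, 172.5 ]), np.int32(4), array([2, 4], dtype=int32)), (array([316.5, 173.5]), np.int32(4), array([2, 2], dtype=int32)), (array([338.57142857, 180.28571429]), np.int32(7), array([2, 4], dtype=int32)), (array([292.       , 204.7826087]), np.int32(23), array([7, 6], dtype=int32)), (array([282.1875, 252.125 ]), np.int32(16), array([3, 7], dtype=int32))]
d red [(array([317.42857143, 152.14285714]), np.int32(7), array([4, 3], dtype=int32)), (array([289.15909091, 188.38636364]), np.int32(44), array([8, 8], dtype=int32))]
brass [(array([313.60650437, 179.86192469]), np.int32(5258), array([100, 100], dtype=int32)), (array([301.4, 180.5]), np.int32(10), array([5, 4], dtype=int32))]
(380, 800, 3)
```

View pics/crop.png

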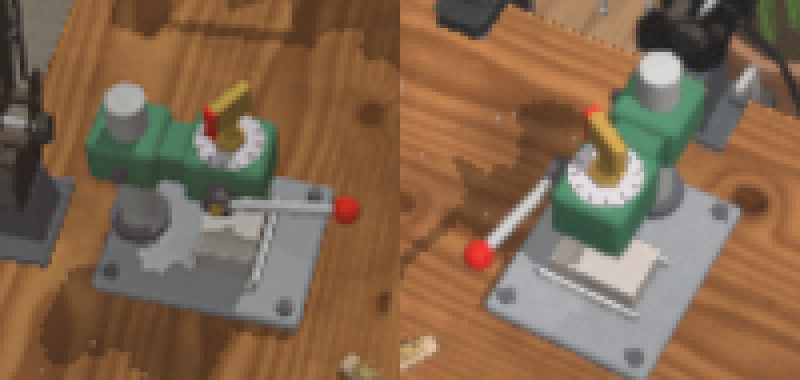

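Left, the scene crop: red wing end at crop (210,125), the brass part running to (245,88), column cap at (126,94), ball at (346,209). Right, the side crop: cap at (661,66), wing red end at (592,110), plate bolts at (506,296), (634,357), (720,212).

Run:
```python
from h import *
a=dict(np.load("pics/scene0.npz"));b=dict(np.load("pics/side0.npz"))
S=lambda x,y:(235+x/4-.4,170+y/4-.4); D=lambda x,y:(270+(x-400)/4-.4,125+y/4-.4)
f=lambda v:np.round(v*1000,1)
def t(n,p,q): P,g=tri(a,p,b,q); print(n,f(P),"gap",f(g)); return P
ball=t("ball",(321.17,222.03),(289.16,188.39))
cap=t("cap",S(126,94),D(661,66)); dial=t("dial",S(230,141),D(605,176)); t("wingred",S(210,115),D(592,110))
print("S bolts",[f(plane(a,S(*p),.014)) for p in((316,194),(285,307),(111,271))])
print("D bolts",[f(plane(b,D(*p),.014)) for p in((506,296),(634,357),(720,212))])
d=cap-dial; print("yaw cap-dial",np.arctan2(d[1],d[0]),np.linalg.norm(d[:2]))
```

```text
ball [451.6 -20.8 134.9] gap 0.6
cap [605.1 -64.1 159. ] gap 0.9
dial [536.1 -60.9 130.5] gap 1.2
wingred [545.2 -46.8 176.5] gap 1.3
S bolts [array([ 487.3, -108.7,   14. ]), array([490.1, -12.1,  14. ]), array([615.7, -15.8,  14. ])]
D bolts [array([489.7, -11.2,  14. ]), array([ 487.2, -106.4,   14. ]), array([ 612.5, -110.9,   14. ])]
yaw cap-dial -0.04553247835583175 0.06904619286246215
```

```bash
python3 - <<'E'
from h import *
a=dict(np.load("pics/scene0.npz"));b=dict(np.load("pics/side0.npz"))
# lamp arm: plane through scene line, hit with side rays
o,d1=ray(a,(230,140));_,d2=ray(a,(217,10));n=np.cross(d1,d2)
for p in((352,110),(375,60),(400,10)):
    q,e=ray(b,p); print(np.round(q+e*(n@(o-q))/(n@e),3))
E
python3 -m creep '[[[-37,30,0],[0,0,0],0],[[-37,30,0],[0,0,0],0],[[-37,30,0],[0,0,0],0],[[-37,30,0],[0,0,0],0],[[-37,30,0],[0,0,0],0],[[-37,30,0],[0,0,0],0],[[-37,30,0],[0,0,0],0],[[-37,30,0],[0,0,0],0],[[-37,30,0],[0,0,0],0],[[-37,30,0],[0,0,0],0]]' 40; python3 -c "
from plant import state;print(state()['joint_pos'])"
```

```text
[ 0.689 -0.069  0.187]
[ 0.69  -0.106  0.353]
[ 0.692 -0.135  0.472]
time_s: 1.35
ee_pos: [0.3942, 0.1649, 0.2313]
orientation: [-3.141, -0.0, 1.177]
contact_force: [1.2, 0.5, 0.7]
opening: -0.0
[-8.71059848e-01 -2.02578780e-03  3.27062449e-01  2.14580169e+00
  5.93077496e-04  9.97660747e-01  6.32697120e-01]
```

```bash
python3 -m creep '[[[-37.6,31,0],[0,0,0],0],[[-37.6,31,0],[0,0,0],0],[[-37.6,31,0],[0,0,0],0],[[-37.6,31,0],[0,0,0],0],[[0,0,10],[0,0,0.18],0],[[0,0,10],[0,0,0.18],0],[[0,0,10],[0,0,0.18],0],[[0,0,10],[0,0,0.18],0],[[0,0,10],[0,0,0.18],0],[[0,0,10],[0,0,0.18],0]]'
python3 - <<'E'
from plant import state,imaging
from h import *
print(state()['joint_pos'])
c=imaging.capture("wrist");np.savez("pics/w1.npz",**c);s=imaging.capture("side")
cv2.imwrite("pics/w1.png",np.hstack([c["frame"][:,:,::-1][::2,::2],cv2.resize(s["frame"][90:290,230:430,::-1],(400,400))[:200] ]) if 0 else np.hstack([cv2.resize(c["frame"][:,:,::-1],(480,300)),cv2.resize(s["frame"][100:250,260:410,::-1],(300,300))]))
print(np.round(c["cam_to_world"],3).tolist())
E
```

```text
time_s: 2.6
ee_pos: [0.4506, -0.02, 0.1709]
orientation: [3.142, 0.0, 0.091]
contact_force: [-0.3, 0.9, 0.9]
opening: -0.0001
[-0.67976907  0.14140965  0.64073804  2.18059745 -0.11219441  0.85082806
  0.12129729]
[[0.996, 0.087, 0.023, 0.445], [0.09, -0.961, -0.263, 0.048], [-0.001, 0.264, -0.965, 0.313], [0.0, 0.0, 0.0, 1.0]]
```

View pics/w1.png

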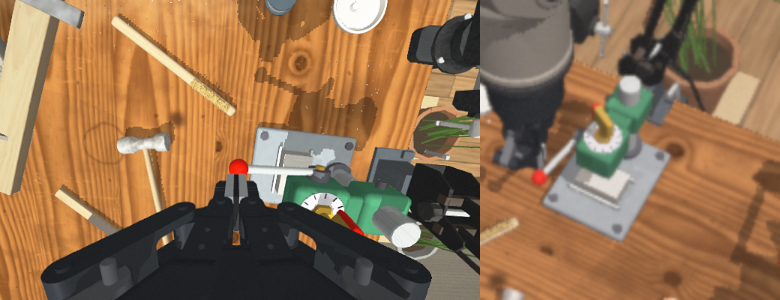

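The closed fingertips are over the ball at wrist (238,168). Turning the jaws side-on to the head first gives clearance on the way down.

```bash
python3 -m creep '[[[0,0,0],[0,0,0.18],0],[[0,0,0],[0,0,0.18],0],[[0,0,0],[0,0,0.18],0],[[0,0,0],[0,0,0.18],0],[[0,0,0],[0,0,0.18],0],[[0,0,0],[0,0,0.18],0],[[0,0,0],[0,0,0.18],0],[[0,0,0],[0,0,0.18],0],[[0,0,0],[0,0,0.18],0],[[0,0,10],[0,0,0],0]]' && python3 -m creep '[[[0,0,10],[0,0,0],0],[[0,0,10],[0,0,0],0],[[0,0,10],[0,0,0],0],[[0,0,10],[0,0,0],0],[[0,0,10],[0,0,0],0],[[0,0,10],[0,0,0],0],[[0,0,10],[0,0,0],0],[[0,0,6],[0,0,0],0],[[0,0,6],[0,0,0],0],[[0,0,0],[0,0,0],0]]'
```

```text
time_s: 3.95
ee_pos: [0.4513, -0.0196, 0.1616]
orientation: [-3.14, 0.001, -1.518]
contact_force: [-0.3, 0.6, -0.4]
opening: -0.0001
time_s: 5.2
ee_pos: [0.4505, -0.0201, 0.079]
orientation: [3.141, -0.0, -1.523]
contact_force: [0.3, 0.2, 0.0]
opening: -0.0001
```

```bash
python3 -m creep '[[[0,0,1],[0,0,0],0],[[0,0,1],[0,0,0],0],[[0,0,1],[0,0,0],0],[[0,0,0],[0,0,0],0],[[0,0,0],[0,0,0],0],[[0,0,0],[0,0,0],0],[[0,0,0],[0,0,0],0],[[0,0,0],[0,0,0],0],[[0,0,0],[0,0,0],0],[[0,0,0],[0,0,0],0]]'
python3 - <<'E'
from plant import state,imaging
from h import *
a=imaging.capture("scene");b=imaging.capture("side")
x=blobs(a,(300,200,345,265),(0,150,90),(6,255,255));y=blobs(b,(265,165,310,225),(0,150,90),(6,255,255));print(x,y)
if x and y: print(tri(a,x[0][0],b,y[0][0]))
E
```

```text
time_s: 6.45
ee_pos: [0.4509, -0.02, 0.0763]
orientation: [-3.142, -0.0, -1.523]
contact_force: [1.1, 0.8, 1.4]
opening: -0.0002
[(array([317.83333333, 237.66666667]), np.int32(6), array([5, 2], dtype=int32))] []
```

```bash
python3 -m creep '[[[0,0,1],[0,0,0],0],[[0,0,1],[0,0,0],0],[[0,0,0],[0,0,0],0],[[0,0,0],[0,0,0],0],[[0,0,0],[0,0,0],0],[[0,0,0],[0,0,0],0],[[0,0,0],[0,0,0],0],[[0,0,0],[0,0,0],0],[[0,0,0],[0,0,0],0],[[0,0,0],[0,0,0],0]]'
```

```text
time_s: 7.8
ee_pos: [0.4512, -0.02, 0.0746]
orientation: [-3.141, 0.0, -1.523]
contact_force: [-1.2, 0.6, 13.5]
opening: 0.0004
```

Force has risen to 13.5 N with no further travel, so the lever is on its stop. Now I'll retract and go over the wing.

```bash
python3 -m creep '[[[0,0,-10],[0,0,0],0],[[0,0,-25],[0,0,0],0],[[0,0,-30],[0,0,0],0],[[0,0,-30],[0,0,0],0],[[0,0,-30],[0,0,0],0],[[0,0,-25],[0,0,0],0],[[0,0,0],[0,0,-0.18],0.5],[[0,0,0],[0,0,-0.18],0.5],[[0,0,0],[0,0,-0.18],0.5],[[0,0,0],[0,0,-0.18],0.5]]'
python3 - <<'E'
from plant import state,imaging
from h import *
s=state();print(s["ee_pos"],s["orientation"],s["opening"])
a=imaging.capture("scene");b=imaging.capture("side");w=imaging.capture("wrist")
for n,c in(("scene2",a),("side2",b),("w2",w)): np.savez(f"pics/{n}.npz",**c)
x=blobs(a,(300,200,345,265),(0,150,90),(6,255,255));y=blobs(b,(265,165,310,225),(0,150,90),(6,255,255));print(x,y)
if x and y: print(tri(a,x[0][0],b,y[0][0]))
cv2.imwrite("pics/w2.png",np.hstack([cv2.resize(w["frame"][:,:,::-1],(480,300)),cv2.resize(b["frame"][125:205,285:365,::-1],(300,300),interpolation=0)]))
E
```

```text
time_s: 9.05
ee_pos: [0.4504, -0.0202, 0.2243]
orientation: [3.141, 0.0, -0.797]
contact_force: [0.2, -0.1, 0.3]
opening: 0.043
[ 0.45036579 -0.02015312  0.22434827] [ 3.14106342e+00  4.77487927e-04 -7.97292393e-01] 0.04295077676775592
[(array([318.78571429, 235.71428571]), np.int32(28), array([6, 6], dtype=int32))] [(array([291.64705882, 200.41176471]), np.int32(34), array([7, 7], dtype=int32))]
(array([ 0.45610047, -0.02022159,  0.0680707 ]), np.float64(0.0007500111679345598))
```

View pics/w2.png

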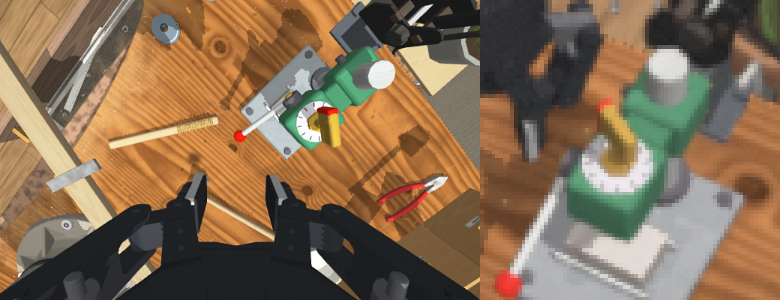

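Wrist view: the lever is down, ball at (240,136), z 68 mm, which is fully lowered. The wing is at (330,127) with its red end towards (327,112). Next I'll measure the wing's line.

Run:
```python
from h import *
w=dict(np.load("pics/w2.npz"));a=dict(np.load("pics/scene0.npz"));b=dict(np.load("pics/side0.npz"))
x0,y0,x1,y1=405,130,465,205
f=w["frame"][y0:y1,x0:x1]
cv2.imwrite("pics/z.png",cv2.resize(f[:,:,::-1],None,fx=8,fy=8,interpolation=0))
print(blobs(w,(x0,y0,x1,y1),(0,150,60),(6,255,255)))
```

```text
[(array([436.65106383, 147.06382979]), np.int32(235), array([28, 12], dtype=int32))]
```

View pics/z.png

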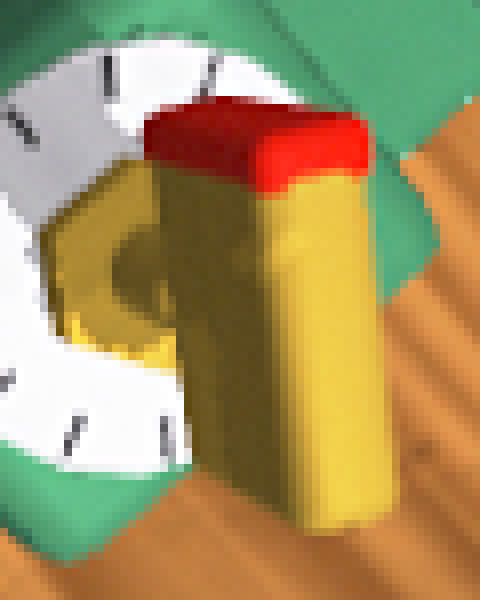

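Wing top face in the crop: red end middle at (312,130), near end middle at (347,522).

Run:
```python
from h import *
w=dict(np.load("pics/w2.npz"))
P=[plane(w,(405+x/8-.5,130+y/8-.5),.178) for x,y in((312,132),(347,520),(255,140),(300,525),(370,125),(395,515))]
for i in(0,2,4):
    d=P[i]-P[i+1];m=(P[i]+P[i+1])/2; print(np.round(m*1000,1),np.linalg.norm(d[:2]),np.arctan2(d[1],d[0]))
yaw=-.797;t=(P[0]+P[1])/2; e=(t[:2]-[.4504,-.0202])*1000
c,s=np.cos(yaw),np.sin(yaw); print("tool xy",e@[c,s],e@[s,-c])
```

```text
[537.9 -58.1 178. ] 0.033964855792851925 0.9785676441539163
[534.4 -55.3 178. ] 0.03388437871836537 0.9980821773149023
[541.4 -60.9 178. ] 0.03397783955046129 0.9594814194006475
tool xy 88.23331220473 -36.07874293985526
```

```bash
python3 -m creep '[[[0,0,0],[0,0,-0.103],0.5],[[0,0,0],[0,0,-0.103],0.5],[[23.4,-3.7,0],[0,0,0],0.5],[[23.4,-3.7,0],[0,0,0],0.5],[[23.4,-3.7,0],[0,0,0],0.5],[[23.4,-3.7,0],[0,0,0],0.5],[[0,0,10],[0,0,0],0.5],[[0,0,10],[0,0,0],0.5],[[0,0,0],[0,0,0],0.5],[[0,0,0],[0,0,0],0.5]]'
python3 - <<'E'
from plant import imaging
from h import *
w=imaging.capture("wrist");np.savez("pics/w3.npz",**w)
T=w["cam_to_world"];p=np.linalg.inv(T)@[.5365,-.06,.178,1];print(p[:2]/p[2]*w["fx"]+[w["cx"],w["cy"]])
u,v=(p[:2]/p[2]*w["fx"]+[w["cx"],w["cy"]]).astype(int)
x0=max(0,min(u-75,490));y0=max(0,min(v-60,280));print(x0,y0)
cv2.imwrite("pics/z3.png",cv2.resize(w["frame"][y0:y0+120,x0:x0+150,::-1],None,fx=5,fy=5,interpolation=0))
E
```

```text
time_s: 10.45
ee_pos: [0.5363, -0.0601, 0.2045]
orientation: [-3.141, 0.0, -0.597]
contact_force: [-0.4, -0.3, 0.8]
opening: 0.0424
[315.75720072 231.92525003]
240 171
```

View pics/z3.png

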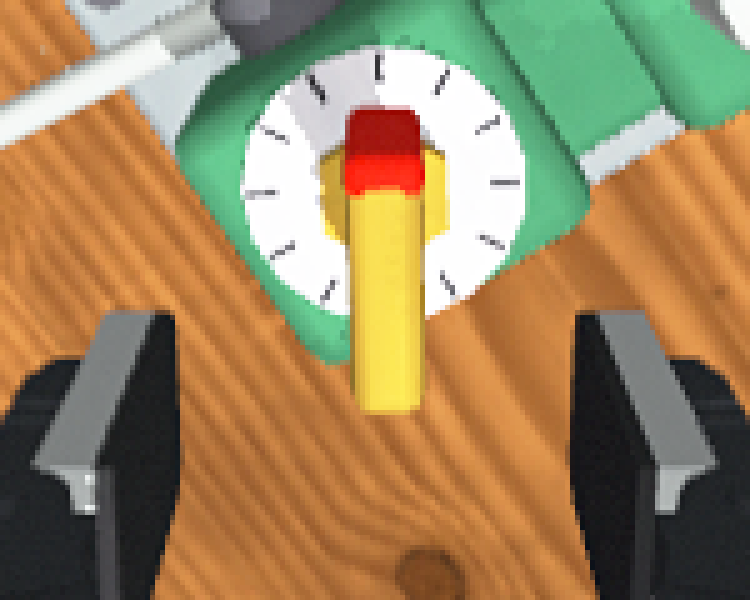

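The wing stands centred and upright between the open fingers; its top face runs from crop (385,155) to (388,412).

Run:
```python
from h import *
w=dict(np.load("pics/w3.npz"));v=dict(np.load("pics/w2.npz"))
A=lambda x,y:(240+x/5-.5,171+y/5-.5);B=lambda x,y:(405+x/8-.5,130+y/8-.5)
r,q=tri(w,A(385,155),v,B(312,132))[0],tri(w,A(388,412),v,B(347,520))[0]
print("tri",np.round(r*1000,1),np.round(q*1000,1))
r,q=plane(w,A(385,155),.178),plane(w,A(388,412),.178);m=(r+q)/2;d=r-q
print(np.round(m*1000,1),np.linalg.norm(d),np.arctan2(d[1],d[0]))
```

```text
tri [547.9 -44.3 176.3] [528.6 -73.2 176.5]
[538.6 -58.1 178. ] 0.03506941621241383 0.9860694078146686
```

```bash
python3 -m creep '[[[0.7,-2,8.5],[0,0,-0.01],0.5],[[0,0,10],[0,0,0],0.5],[[0,0,10],[0,0,0],0.5],[[0,0,10],[0,0,0],0.5],[[0,0,10],[0,0,0],0.5],[[0,0,10],[0,0,0],0.5],[[0,0,0],[0,0,0],0.5],[[0,0,0],[0,0,0],0],[[0,0,0],[0,0,0],0],[[0,0,0],[0,0,0],0]]' 40; python3 -m creep '[[[0,0,0],[0,0,0.12],0],[[0,0,0],[0,0,0.12],0],[[0,0,0],[0,0,0.12],0],[[0,0,0],[0,0,0.12],0],[[0,0,0],[0,0,0],0],[[0,0,0],[0,0,0],0],[[0,0,0],[0,0,0],0],[[0,0,0],[0,0,0],0],[[0,0,0],[0,0,0],0],[[0,0,0],[0,0,0],0]]';python3 -c "
from plant import state;print(state()['wrist_torque'])"
```

```text
time_s: 11.75
ee_pos: [0.5387, -0.0592, 0.1462]
orientation: [-3.141, -0.001, -0.587]
contact_force: [1.8, -1.9, 2.8]
opening: 0.0094
time_s: 13.0
ee_pos: [0.5392, -0.0599, 0.1463]
orientation: [-3.14, -0.002, -1.067]
contact_force: [5.7, -4.4, -3.1]
opening: 0.0096
[-1.09878809 -1.20448942 -0.1001642 ]
```

```bash
python3 -m creep '[[[1.2,0,0],[0,0,0.1],0],[[0.3,0,0],[0,0,0.1],0],[[0.3,0,0],[0,0,0.1],0],[[0.3,0,0],[0,0,0.1],0],[[0.3,0,0],[0,0,0.1],0],[[0,0,0],[0,0,0],0],[[0,0,0],[0,0,0],0],[[0,0,0],[0,0,0],0],[[0,0,0],[0,0,0],0],[[0,0,0],[0,0,0],0]]';python3 -c "
from plant import state;print(state()['wrist_torque'])"
```

```text
time_s: 14.25
ee_pos: [0.5395, -0.0608, 0.1462]
orientation: [-3.141, 0.001, -1.567]
contact_force: [-1.8, 2.6, 6.3]
opening: 0.0094
[ 0.44965968  0.1125455  -0.11635593]
```

```bash
python3 -m creep '[[[0.1,0,0],[0,0,0.03],0],[[0.1,0,0],[0,0,0.03],0],[[0.1,0,0],[0,0,0.03],0],[[0,0,0],[0,0,0],0],[[0,0,0],[0,0,0],0],[[0,0,0],[0,0,0],0],[[0,0,0],[0,0,0],0],[[0,0,0],[0,0,0],0],[[0,0,0],[0,0,0],0],[[0,0,0],[0,0,0],0]]';python3 -c "
from plant import state;print(state()['wrist_torque'],state()['orientation'])"
```

```text
time_s: 15.5
ee_pos: [0.5395, -0.0609, 0.1462]
orientation: [-3.141, 0.001, -1.655]
contact_force: [-1.0, 1.5, 7.8]
opening: 0.0092
[0.55774076 0.30354854 1.00482474] [-3.14128628e+00  7.79086450e-04 -1.65524813e+00]
```

```bash
python3 -m creep '[[[0,0,0],[0,0,0.03],0],[[0,0,0],[0,0,0],0],[[0,0,0],[0,0,0],0],[[0,0,0],[0,0,0],0],[[0,0,0],[0,0,0],0],[[0,0,0],[0,0,0],0],[[0,0,0],[0,0,0],0],[[0,0,0],[0,0,0],0],[[0,0,0],[0,0,0],0],[[0,0,0],[0,0,0],0]]';python3 - <<'E'
from plant import state,imaging
from h import *
print(state()['wrist_torque'],state()['orientation'])
w=imaging.capture("wrist");cv2.imwrite("pics/w4.png",cv2.resize(w["frame"][150:330,200:440,::-1],None,fx=2.5,fy=2.5))
E
```

```text
time_s: 16.75
ee_pos: [0.5395, -0.061, 0.1463]
orientation: [-3.141, 0.001, -1.685]
contact_force: [-2.1, 1.8, 9.8]
opening: 0.0093
[0.49127927 0.34551886 1.3976596 ] [-3.14140391e+00  6.54457899e-04 -1.68471205e+00]
```

View pics/w4.png

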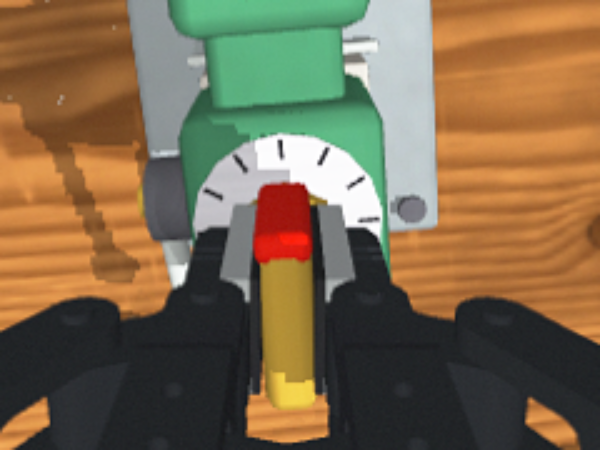

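Torque climbs from 1.0 to 1.4 N m as I push on, and the picture shows the wing lying along the head (red end towards the column), so it is seated. Now I back it off.

```bash
python3 -m creep '[[[-0.2,0,0],[0,0,-0.1],0],[[-0.3,0,0],[0,0,-0.1],0],[[-0.3,0,0],[0,0,-0.1],0],[[-0.3,0,0],[0,0,-0.1],0],[[-0.3,0,0],[0,0,-0.1],0],[[-0.3,0,0],[0,0,-0.1],0],[[-0.3,0,0],[0,0,-0.1],0],[[-0.3,0,0],[0,0,-0.1],0],[[-0.3,0,0],[0,0,0],0],[[0,0,0],[0,0,0],0]]';python3 -m creep '[[[-0.3,0,0],[0,0,-0.1],0],[[-0.3,0,0],[0,0,-0.1],0],[[-0.3,0,0],[0,0,-0.1],0],[[-0.3,0,0],[0,0,-0.1],0],[[-0.3,0,0],[0,0,-0.1],0],[[-0.3,0,0],[0,0,-0.1],0],[[-0.3,0,0],[0,0,-0.1],0],[[-0.3,0,0],[0,0,-0.1],0],[[0,0,0],[0,0,-0.06],0],[[0,0,0],[0,0,0],0]]'
python3 - <<'E'
from plant import state,imaging
from h import *
print(state()['wrist_torque'],state()['orientation'])
w=imaging.capture("wrist");np.savez("pics/w5.npz",**w);cv2.imwrite("pics/w5.png",cv2.resize(w["frame"][100:340,160:480,::-1],None,fx=2.5,fy=2.5,interpolation=0))
a=imaging.capture("scene");b=imaging.capture("side")
x=blobs(a,(300,200,345,265),(0,150,90),(6,255,255));y=blobs(b,(265,165,310,225),(0,150,90),(6,255,255))
if x and y: print(tri(a,x[0][0],b,y[0][0]))
else: print(x,y)
E
```

```text
time_s: 18.05
ee_pos: [0.5391, -0.0596, 0.1462]
orientation: [-3.141, -0.001, -0.889]
contact_force: [3.4, -3.2, 1.7]
opening: 0.0097
time_s: 19.3
ee_pos: [0.5376, -0.0589, 0.1463]
orientation: [3.141, -0.003, -0.029]
contact_force: [9.6, -6.4, -4.3]
opening: 0.0092
[-1.21042263 -1.65735796  0.04203422] [ 3.14057602e+00 -2.77646333e-03 -2.86800154e-02]
(array([ 0.45610047, -0.02022159,  0.0680707 ]), np.float64(0.0007500111679345598))
```

View pics/w5.png

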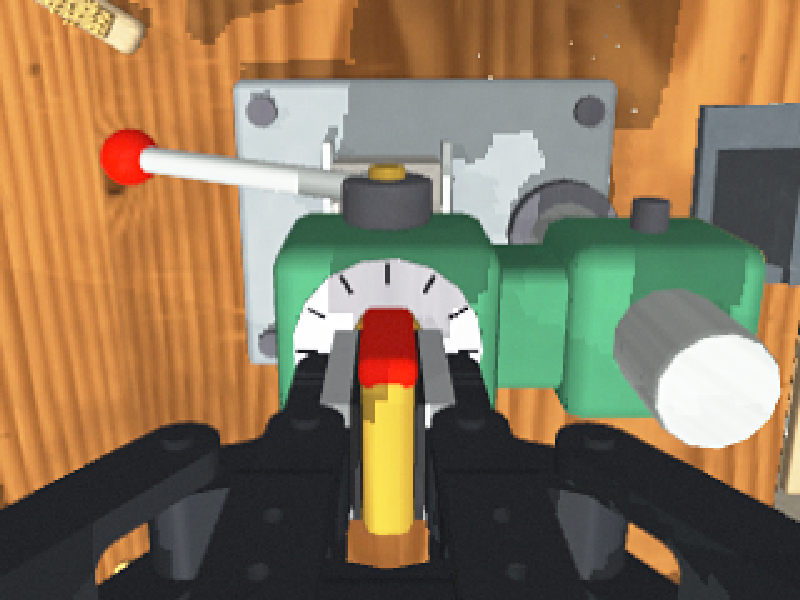

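The wing now stands square across the head with its red end on the lever side, held in the pads, and the lever is still down. I'll let it settle, then hand in.

```bash
python3 -m creep '[[[0,0,0],[0,0,0],0],[[0,0,0],[0,0,0],0],[[0,0,0],[0,0,0],0],[[0,0,0],[0,0,0],0],[[0,0,0],[0,0,0],0],[[0,0,0],[0,0,0],0],[[0,0,0],[0,0,0],0],[[0,0,0],[0,0,0],0],[[0,0,0],[0,0,0],0],[[0,0,0],[0,0,0],0]]' 40; python3 -c "
from plant import env;print(env.sign_off())"
```

```text
time_s: 20.7
ee_pos: [0.5376, -0.0589, 0.1463]
orientation: [3.14, -0.003, -0.03]
contact_force: [8.4, -6.3, -3.7]
opening: 0.0097
the job is handed in; nothing more can be done
None
```

The lever is down, and the thumbscrew has been seated and backed off a quarter turn. The gripper is still holding it there, ready for you to tighten the lock nut. I handed the job in at 20.7 s; it reports no verdict.

- **Lever:** I pushed it onto its stop, where the force rose to 13.5 N. Afterwards the ball measured 68 mm high (67 is fully lowered), and it read the same again at the end.
- **Seating:** I turned the thumbscrew clockwise until the torque climbed from 1.0 to 1.4 N m with the wing lying along the head.
- **Back-off:** I estimate the wing now stands at about 1.57 rad, from the gripper's yaw and the measured yaw of the head. The last wrist picture shows it square across the head.
- **Grip:** It was set to 40 N, with the jaws stopped on the wing at about 9.7 mm. The contact force on the wing itself was not measured directly.
- **Disagreement:** My two estimates of the screw's axis differed by about 3 mm, which left a side load of about 11 N on the tool at the end.
- **Bystanders:** I kept the arm clear of the pliers, bowl, bottle, spool and dish, but did not measure their positions again.

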